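# Clamp a wax mould with a one-hand bar clamp

## Robot

A 6-joint arm with a two-finger parallel gripper is mounted at the origin on the work surface. World frame = base frame: x ahead of the robot, y to its left, z up, the work surface at z = 0. Lengths are in m, angles in rad, forces in N, time in s.
With the tool pointing down it reaches from about 0.3 to 0.775 m from the base axis. Payload 14.6 kg.
Tool frame: the origin (TCP) lies on the centre line of the jaws, within the pads' length; the fingertips stand 14 mm ahead of it and the grasp point (between the pads) lies 5 mm behind it; x points along the fingers, y is the direction in which the jaws open and shut, and the axes are right-handed (so a half turn about x gives the same grasp; the last joint's range is limited). The gripper opens to 94 mm and grips with 3 to 60 N. Pads are 16 mm wide; open, the fingers measure 119 mm over their backs; the gripper's body (75 mm by 177 mm) begins 78 mm behind the grasp point.
Start: joints at [-1.402, 0.3, 1.521, -0, 1.321, -0.067], TCP at [0.128, -0.535, 0.219] pointing down, gripper open.
Joint ranges: [-3.03, 3.03], [-0.79, 2.21], [0.23, 2.52], [-1.04, 4.18], [0, 3.07], [-2.55, 2.55]. Speed limits (rad/s): [2.22, 2.22, 2.57, 3.14, 3.14, 3.14].

## Interface

Orientations are given as [roll, pitch, yaw] about the fixed x, y, z axes, in that order (R = Rz(yaw) Ry(pitch) Rx(roll)).
In Python, from station import * gives the robot as it stands. The module is installed in compiled form; this text tells all that it offers.
- The arm moves only by the shell command python3 -m handwheel 'ROWS' [FORCE]. ROWS is JSON, a list of rows, each a list of 3 entries, a list of its own where there are three numbers: the shift along the tool's x, y, z in mm, then the turn about the tool's x in rad, then the gripper command: -1 is fully open, 1 is shut, values between are in proportion. In form: [[[dx, dy, dz], spin, gripper], ...]. A call has exactly 5 rows; each row is the pose to reach, as a shift and turn from the pose measured when the call began, along the tool's axes at that moment; what a row does not reach only later rows make up. A row lasts 1/10 s, in which the tool goes at most 50 mm and 8.59 degrees, less where a joint would pass 70% of its speed; a pose out of reach is approached as far as the arm can. A call with a gripper value outside its range is refused whole. The fingers move at their own pace and stop on an object; FORCE is the grip in N (left out, the last holds). Time passes only in rows, so rows that repeat a pose let the fingers close, or fill a call up. It gives the time, the measured TCP pose, the force and the opening at its end, in the units of the state.
- get_obs(): the state, without advancing time (a new reading comes with each control period).
- camera(name): name is "scene" or "side" or "wrist"; returns (picture, depth): 384x512x3 uint8, blue, green, red; 384x512 float32, m along the optical axis (not along the pixel's ray), 0 where there is no reading.
- camera_info(name): a dict with "fx", "fy", "cx", "cy" (pixels), "extrinsics" (4x4, takes a point from camera to world coordinates). Camera axes: x right, y down, z forward; pixel columns grow to the right and rows downward; lengths in m; the calibration is good to about 2 mm. A picture is of the moment at which its call begins: read the wrist's pose just before it. camera_info takes no time and is no camera call; for the wrist camera it gives the pose at the moment of the call.
- hand_in(): hands the job in, once; it reports no verdict.
The state is a dict: "time_s": time; "qpos": joint angles; "joint_vel": joint speeds; "tau": joint torques, N m; "ee_pos": TCP position; "eef_rot": TCP orientation; "force": force on the tool from outside, world axes, zero at the start; "moment": the same for the moment, N m; "grip_width": finger opening in m.
Only numpy, scipy, OpenCV 4.12 (cv2) and the standard library are available. Lean on these libraries where they do the work, as an engineer would, in place of code of your own. Each camera call takes 0.05 s, during which the arm holds its last target. There are 200 camera calls.

## Task

Stand the shut green wax mould upright on the bed of the bench clamp, flat against the clamp's fixed jaw and centred on it, and let go. Then squeeze the clamp's orange trigger down towards its handle in full strokes, feeling the effort and not forcing it against its stop, until the sliding jaw grips the mould firmly but not so hard that the wood is bruised, and let the trigger spring back up. Leave the honey jar, the block of wax and the hive tool alone.

Things in the scene. Friction and masses are not known exactly. Their poses are not given: they have to be found in the camera images.
- mould_center (a point): Centre of the shut wax mould: loose wooden block of two green leaves with brown panels, standing upright; 36 mm thick (x), 100 long (y), 85 tall (z, up), 0.26 to 0.42 kg. The point is 42.5 mm above its underside. Either long face may go to the fixed jaw. Hold it across the 36 mm, by its upper 30 mm, so that the fingers stay above the jaws.
- fixed_jaw: Fixed jaw: upright steel block with orange face, 70 mm wide (y), 36 tall. Origin at the foot of its face, mid-width, on the top of the clamp's grey bed (90 mm wide, 12 mm above the bench). -x points out of the face to the sliding jaw. In place, the mould's centre lies at x -18, y 0, z 42.5 mm of this frame; up to 8 mm of gap does no harm, the sliding jaw pushes the mould home.
- clamp: Base of the bar clamp, bolted to the bench. x axis along the clamp from trigger to fixed jaw, z up; origin on the bench within 6 mm of the fixed jaw's face. Orange housing, 88 mm tall with its hinge ears, from x -205 to -150 mm; black fixed handle, 30 mm wide, top at 50 mm, from x -315 to -200 mm, the trigger above it.
- ratchet (a point): Top of the housing, over the ratchet that moves the sliding jaw. Each full squeeze moves the jaw one 6 mm tooth (at times two while it runs free); it cannot be backed off. The jaw's orange pad (50 mm wide, top 35 mm over the bed) starts 48 to 74 mm from the fixed jaw. It sits on a steel shank with a spring of 1.3 N/mm: once it bears on the mould each tooth adds 8 N.
- seat (a point): Where the mould's centre belongs (fixed to the clamp, so up to 6 mm off along x; the fixed jaw's face decides). The grip is firm at 12 to 28 N: the pad's bare shank, 28 mm long when free, is then pushed 9 to 21 mm into the sliding jaw. Above 36 N the wood is bruised, also for a moment.
- trigger_press (a point): Where to press the trigger straight down: top of the black patch on the orange paddle (34 mm wide, 115 long) over the handle; at rest 105 mm above the bench, at x -258, y 0 of the clamp. It goes down 36 mm to its stop, about 3 mm outward. 31 to 36 mm give one click; let it up fully before the next. A press on it over 45 N forces it against its stop.
- trigger (a joint): The trigger's hinge (rad): 0 up, 0.42 after a 33 mm stroke, 0.46 on its stop; springs back by itself. Effort at the patch at 33 mm: 4 N without grip, and 0.36 N more per newton of pad force. There the pad presses about 4 N more than after letting go (the jaw settles back on its tooth). So at 33 mm 2 to 6 N means no grip, 10.5 to 15 N a firm one; each click adds 3 N.
- honey_jar_c (a point): Honey jar, 64 mm wide and 85 mm tall, standing on the bench; point half-way up. Leave it alone.
- wax_block_c (a point): Yellow block of wax, 75 x 55 x 30 mm; its centre. Leave it alone.
- hive_tool_c (a point): Flat red and steel hive tool, 180 x 42 x 6 mm, lying on the bench; its centre, 3 mm up. Leave it alone.
Mind the look-alikes: they are no part of the job. Of the things that look like the part that bears mould_center, take the one that is farthest to the robot's left at the start.

How it is judged:
By the outcome, as a careful person would: the job done as asked, in the order asked, and still so for the second after the job is handed in, with the robot touching nothing.
It also fails if it takes over 67 s, if anything falls off the work surface, if the arm or the gripper's body presses on something with over 40 N, if the wrist force passes 120 N, or if a joint passes its speed limit or range.

## Working session

There is one attempt and no reset: what is moved stays moved. The work goes in short steps, Python scripts to look and compute and a shell command to move; the robot and the scene stay as the last step left them, time stands still between calls to the robot, and variables do not carry over. Pictures are saved under pics/ and viewed, about 8 in all and at most 12, crops included, and the job is handed in when it is done.

```bash
mkdir -p pics
cat > h.py <<'E'
from station import *
import numpy as np, cv2
def grab(n):
    ci=camera_info(n); im,d=camera(n); np.savez(f'pics/{n}.npz',im=im,d=d,T=ci['extrinsics'],k=[ci['fx'],ci['fy'],ci['cx'],ci['cy']]); return im,d,ci
def load(n):
    z=np.load(f'pics/{n}.npz'); return z['im'],z['d'],z['T'],z['k']
def cloud(n):
    im,d,T,k=load(n); v,u=np.mgrid[:384,:512]
    P=np.stack([(u-k[2])/k[0]*d,(v-k[3])/k[1]*d,d],-1)
    W=P@T[:3,:3].T+T[:3,3]; W[d==0]=np.nan
    return im,W
def ray(n,u,v,z):
    im,d,T,k=load(n); r=T[:3,:3]@[(u-k[2])/k[0],(v-k[3])/k[1],1]; o=T[:3,3]; return o+r*(z-o[2])/r[2]
E
python3 - <<'E'
from h import *
o=get_obs(); print(o['time_s'],o['ee_pos'],o['eef_rot'],o['force'],o['grip_width'])
a=[grab(n) for n in("scene","side")]
for n,(im,d,ci) in zip(("scene","side"),a):
    cv2.imwrite(f'pics/{n}0.png',cv2.resize(im,(800,600),interpolation=cv2.INTER_CUBIC)); print(n,ci['extrinsics'].round(3).tolist(),ci['fx'])
E
```

```text
0.0 [ 0.12845036 -0.53452838  0.21887476] [-1.6278889   1.56961543  1.74948694] [-0.2825096  -0.10297933  0.6498827 ] 0.09414662696615013
scene [[0.768, 0.36, -0.53, 1.108], [0.64, -0.408, 0.651, -0.814], [0.018, -0.839, -0.544, 0.71], [0.0, 0.0, 0.0, 1.0]] 438.4106287418417
side [[-0.807, -0.334, 0.488, -0.036], [-0.591, 0.452, -0.668, 0.642], [0.002, -0.827, -0.562, 0.69], [0.0, 0.0, 0.0, 1.0]] 390.88670821305476
```

View pics/scene0.png

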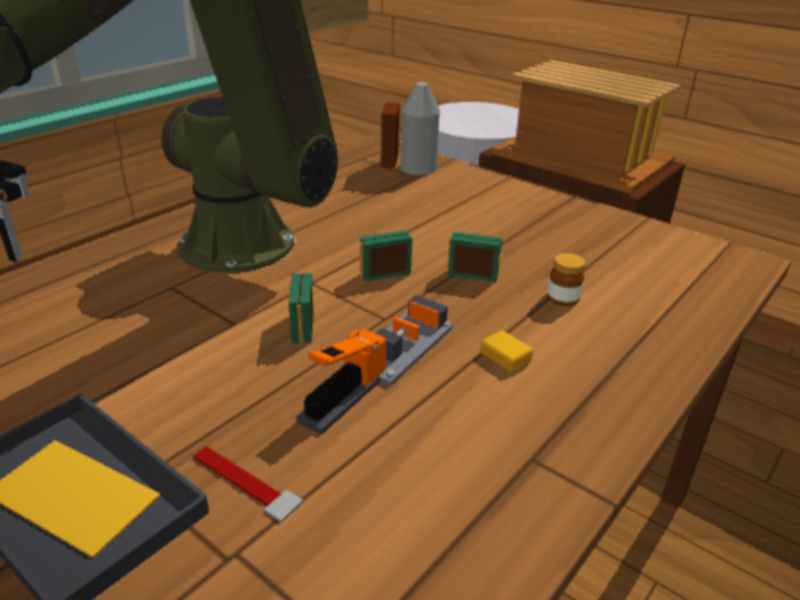

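View pics/side0.png

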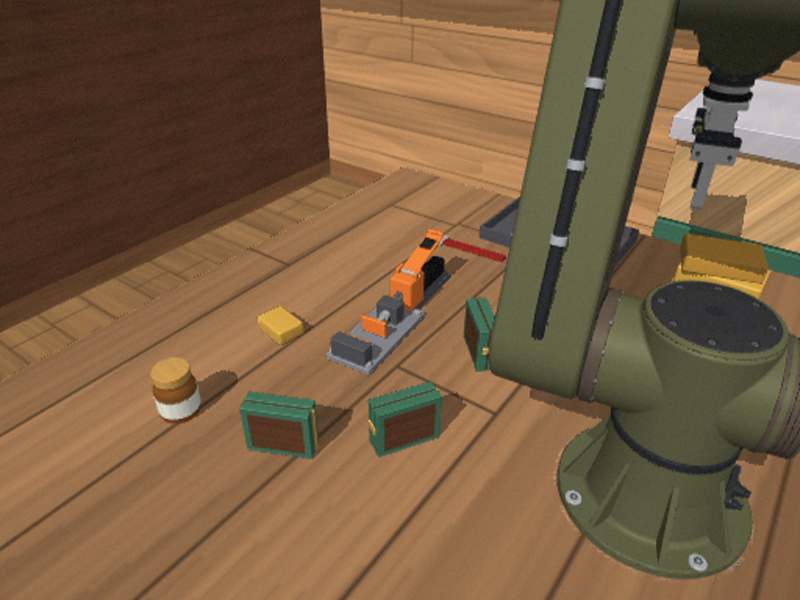

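The scene view shows three green moulds at (300,307), (387,256) and (475,257) in 800x600 pixels. The clamp is at (375,360), jar (567,280), wax (506,351) and hive tool (250,485). Next I'll measure them.

```bash
cat >> h.py <<'E'
def comps(n,lo,hi,amin=60,zmin=.003,zmax=.2):
    im,W=cloud(n); hsv=cv2.cvtColor(im,cv2.COLOR_BGR2HSV)
    m=cv2.inRange(hsv,np.array(lo),np.array(hi)); m[~((W[...,2]>zmin)&(W[...,2]<zmax))]=0
    N,l,s,c=cv2.connectedComponentsWithStats(m)
    return [(c[i],s[i],W[l==i],l==i) for i in range(1,N) if s[i,4]>=amin]
E
python3 - <<'E'
from h import *
for n in("scene","side"):
  for nm,lo,hi in(("green",(60,80,30),(90,255,255)),("orange",(5,200,150),(18,255,255)),("yellow",(19,150,120),(30,255,255)),("red",(0,200,80),(3,255,255))):
    for c,s,P,_ in comps(n,lo,hi):
        if np.abs(P[:,:2]).max()>1.2: continue
        top=P[P[:,2]>np.percentile(P[:,2],95)-.008]
        q=cv2.minAreaRect((top[:,:2]*1000).astype(np.float32))
        print(n,nm,(c*1.5625).round(),s[4],'mean',P.mean(0).round(3),'z',np.percentile(P[:,2],[2,98]).round(3),'toprect',np.round(q[0]),np.round(q[1]),round(q[2],1))
for n,(u,v,k) in {"scene":(475,257,4),"side":(278,425,4)}.items():
    im=cv2.imread(f'pics/{n}0.png')
s=cv2.imread('pics/scene0.png')[220:350,280:600]; t=cv2.imread('pics/side0.png')[290:470,220:540]
cv2.imwrite('pics/crop1.png',np.vstack([cv2.resize(s,(640,260)),cv2.resize(t,(560,315))[:, :640] if 0 else cv2.copyMakeBorder(cv2.resize(t,(560,315)),0,0,0,80,0)]))
E
```

```text
scene green [103. 106.] 1590 mean [-0.826  0.202  0.088] z [0.071 0.096] toprect [-843.  256.] [748. 112.] 89.9
scene green [384. 248.] 334 mean [0.333 0.104 0.064] z [0.004 0.086] toprect [329. 111.] [96. 33.] 59.3
scene green [476. 247.] 312 mean [0.471 0.224 0.068] z [0.005 0.087] toprect [466. 229.] [95. 35.] 28.2
scene green [306. 306.] 220 mean [ 0.366 -0.142  0.063] z [0.006 0.087] toprect [ 349. -126.] [15. 92.] 44.2
scene green [294. 305.] 186 mean [ 0.351 -0.156  0.064] z [0.008 0.087] toprect [ 336. -140.] [14. 92.] 43.8
scene orange [423. 313.] 163 mean [0.506 0.011 0.032] z [0.016 0.047] toprect [504.  11.] [53.  9.] 7.2
scene orange [405. 326.] 106 mean [ 0.511 -0.049  0.038] z [0.023 0.049] toprect [511. -50.] [48.  9.] 4.6
scene orange [349. 348.] 502 mean [ 0.531 -0.207  0.09 ] z [0.052 0.119] toprect [ 534. -272.] [33. 24.] 1.2
scene yellow [570. 260.] 115 mean [0.649 0.272 0.085] z [0.082 0.088] toprect [647. 272.] [47. 49.] 83.7
scene yellow [504. 349.] 495 mean [0.667 0.025 0.025] z [0.007 0.032] toprect [665.  34.] [56. 73.] 81.0
scene yellow [ 74. 496.] 4191 me
[... 440 characters left out ...]
.326 0.129 0.069] z [0.007 0.087] toprect [327. 120.] [99. 38.] 59.0
side green [280. 400.] 213 mean [0.467 0.226 0.085] z [0.082 0.087] toprect [468. 226.] [98. 17.] 26.1
side green [279. 423.] 596 mean [0.453 0.245 0.063] z [0.006 0.087] toprect [459. 244.] [99. 18.] 27.3
side orange [404. 288.] 139 mean [ 0.513 -0.141  0.061] z [0.029 0.082] toprect [ 519. -150.] [41. 33.] 2.0
side orange [373. 326.] 81 mean [ 0.51  -0.041  0.034] z [0.022 0.046] toprect [509. -41.] [44.  5.] 6.3
side yellow [720. 269.] 797 mean [ 0.054 -0.583  0.053] z [0.016 0.082] toprect [  83. -606.] [87. 95.] 17.1
side yellow [280. 324.] 451 mean [0.657 0.046 0.025] z [0.007 0.032] toprect [664.  39.] [55. 75.] 77.1
```

View pics/crop1.png

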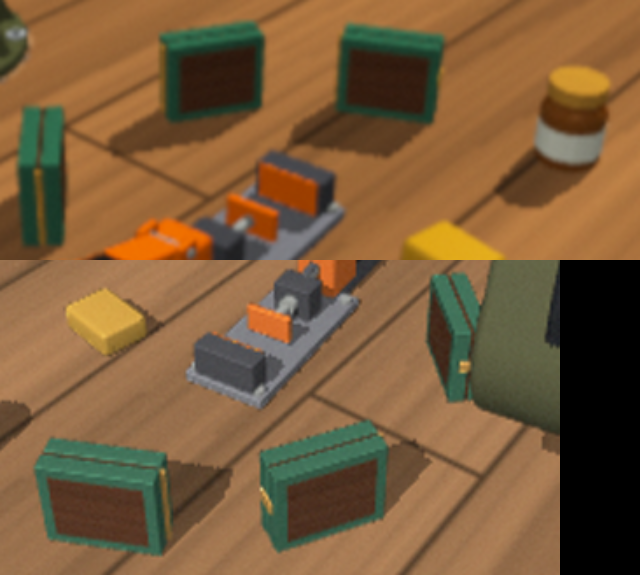

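The three look-alikes in the scene are (306,306) at y≈-0.13, (387,256) at y≈0.12 and (476,257) at y≈0.235. The crop shows all three shut and upright. The farthest left (+y) is the one at (476,257) in the scene view, (278,425) in the side view. It's centred near (0.465, 0.232), with its length along about 27°. Next is the clamp frame.

```bash
cat >> h.py <<'E'
from scipy.spatial.transform import Rotation as Ro
def goal(p,ydeg):
    "TCP position m, world heading of tool y (mod 180) -> tool shift mm, spin rad"
    o=get_obs(); R=Ro.from_euler('xyz',o['eef_rot']).as_matrix()
    h=np.degrees(np.arctan2(R[1,1],R[0,1])); d=(ydeg-h+90)%180-90
    print('heading y',h.round(2),'shift',(R.T@(np.array(p)-o['ee_pos'])*1000).round(1),'spin',round(-np.radians(d),4),'t',o['time_s'],'q6',o['qpos'][5].round(2),'F',o['force'].round(1),'w',o['grip_width'].round(4))
    return R
E
python3 - <<'E'
from h import *
print(goal([.465,.232,.22],117).round(3))
for n in("scene","side"):
  im,W=cloud(n); hsv=cv2.cvtColor(im,cv2.COLOR_BGR2HSV)
  a=(W[...,2]>.006)&(W[...,2]<.017)&(W[...,0]>.4)&(W[...,0]<.62)&(W[...,1]>-.36)&(W[...,1]<.1)&(hsv[...,1]<90)
  P=W[a]*1000; q=cv2.minAreaRect(P[:,:2].astype(np.float32)); print(n,'bed',len(P),np.round(q[0]),np.round(q[1]),q[2],P[:,2].mean())
  b=(W[...,2]>.03)&(W[...,2]<.12)&(hsv[...,2]<70)&(hsv[...,1]<120)&(W[...,0]>.45)&(W[...,0]<.6)&(W[...,1]>-.36)&(W[...,1]<.1)
  P=W[b]*1000
  for lo,hi in((-340,-180),(-10,60)):
    Q=P[(P[:,1]>lo)&(P[:,1]<hi)]
    if len(Q)>5:
      q=cv2.minAreaRect(Q[:,:2].astype(np.float32)); print('dark',len(Q),np.round(q[0]),np.round(q[1]),q[2],np.percentile(Q[:,2],[2,98]).round())
E
```

```text
Traceback (most recent call last):
  File "h.py", line 24, in goal
    print('heading y',h.round(2),'shift',(R.T@(np.array(p)-o['ee_pos'])*1000).round(1),'spin',round(-np.radians(d),4),'t',o['time_s'],'q6',o['qpos'][5].round(2),'F',o['force'].round(1),'w',o['grip_width'].round(4))
                                                                                                                                                                                             ^^^^^^^^^^^^^^^^^^^^^
AttributeError: 'float' object has no attribute 'round'
```

```bash
sed -i "s/o\['grip_width'\].round(4)/round(o['grip_width'],4)/; s/o\['qpos'\]\[5\].round(2)/round(float(o['qpos'][5]),2)/; s/o\['force'\].round(1)/np.round(o['force'],1)/" h.py
python3 - <<'E'
from h import *
print(goal([.465,.232,.22],117).round(3))
for n in("scene","side"):
  im,W=cloud(n); hsv=cv2.cvtColor(im,cv2.COLOR_BGR2HSV)
  a=(W[...,2]>.006)&(W[...,2]<.017)&(W[...,0]>.4)&(W[...,0]<.62)&(W[...,1]>-.36)&(W[...,1]<.1)&(hsv[...,1]<90)
  P=W[a]*1000; q=cv2.minAreaRect(P[:,:2].astype(np.float32)); print(n,'bed',len(P),np.round(q[0]),np.round(q[1]),q[2],P[:,2].mean())
  b=(W[...,2]>.03)&(W[...,2]<.12)&(hsv[...,2]<70)&(hsv[...,1]<120)&(W[...,0]>.45)&(W[...,0]<.6)&(W[...,1]>-.36)&(W[...,1]<.1)
  P=W[b]*1000
  for lo,hi in((-340,-180),(-10,60)):
    Q=P[(P[:,1]>lo)&(P[:,1]<hi)]
    if len(Q)>5:
      q=cv2.minAreaRect(Q[:,:2].astype(np.float32)); print('dark',len(Q),np.round(q[0]),np.round(q[1]),q[2],np.percentile(Q[:,2],[2,98]).round())
E
```

```text
heading y -76.49 shift [-3.000e-01 -6.667e+02 -5.063e+02] spin -0.2354 t 0.1 q6 -0.07 F [-0.4 -0.3 -0.1] w 0.0938
[[-0.     0.234 -0.972]
 [ 0.001 -0.972 -0.234]
 [-1.    -0.001 -0.   ]]
scene bed 948 [ 521. -135.] [ 90. 349.] 6.487565517425537 11.728890282453678
dark 504 [ 535. -251.] [ 25. 106.] 5.3283867835998535 [ 31. 105.]
dark 24 [537.  26.] [ 5. 22.] 5.498281478881836 [31. 48.]
side bed 815 [ 520. -129.] [ 91. 350.] 5.943957328796387 11.853940015052766
dark 174 [ 531. -253.] [29. 84.] 6.747206211090088 [ 32. 109.]
dark 26 [470.  25.] [ 4. 24.] 8.55679988861084 [31. 46.]
```

```bash
python3 -m handwheel '[[[-10,-39,-30],0,-1],[[-20,-78,-60],0,-1],[[-30,-117,-90],0,-1],[[-40,-156,-120],0,-1],[[-50,-195,-150],0,-1]]' 15
python3 -m handwheel '[[[0,-39,-30],0,-1],[[0,-78,-60],0,-1],[[0,-117,-90],0,-1],[[0,-156,-120],0,-1],[[0,-195,-150],0,-1]]'
python3 -c "
from h import *
goal([.465,.232,.27],117)"
```

```text
time_s: 0.6
ee_pos: [0.2285, -0.3091, 0.2691]
eef_rot: [-1.635, 1.569, 1.742]
force: [0.8, 0.5, 0.7]
grip_width: 0.0941
time_s: 1.1
ee_pos: [0.3291, -0.0825, 0.2694]
eef_rot: [-2.156, 1.57, 1.22]
force: [0.9, -0.4, -0.1]
grip_width: 0.0941
heading y -76.54 shift [-2.000e-01 -2.742e+02 -2.054e+02] spin -0.2364 t 1.1 q6 0.98 F [ 0.9 -0.4 -0.1] w 0.0941
```

```bash
python3 -m handwheel '[[[0,-39,-29],0,-1],[[0,-78,-58],0,-1],[[0,-117,-87],0,-1],[[0,-156,-116],0,-1],[[0,-195,-146],0,-1]]'
python3 -m handwheel '[[[0,-39,-29],-0.1,-1],[[0,-79,-60],-0.2,-1],[[0,-79,-60],-0.236,-1],[[0,-79,-60],-0.236,-1],[[0,-79,-60],-0.236,-1]]'
python3 - <<'E'
from h import *
im,d,ci=grab("wrist"); cv2.imwrite('pics/w1.png',im); goal([.465,.232,.27],117)
for c,s,P,_ in comps("wrist",(60,80,30),(90,255,255),40):
    T=P[P[:,2]>.078]
    if len(T)<20: continue
    q=cv2.minAreaRect((T[:,:2]*1000).astype(np.float32)); print(c.round(),s[4],P[:,2].max().round(3),np.round(q[0],1),np.round(q[1],1),round(q[2],2))
E
```

```text
time_s: 1.6
ee_pos: [0.4258, 0.1434, 0.2696]
eef_rot: [-2.186, 1.57, 1.191]
force: [0.4, -1.3, 0.1]
grip_width: 0.0936
time_s: 2.1
ee_pos: [0.4655, 0.2338, 0.2696]
eef_rot: [-2.124, 1.57, 1.488]
force: [-0.4, -0.2, -0.5]
grip_width: 0.0938
heading y -63.1 shift [-0.2  1.1  1.2] spin -0.0017 t 2.15 q6 1.5 F [ 0.5 -0.6  0.8] w 0.0939
[245. 178.] 980 0.087 [460.7 243.6] [96.2 14.2] 25.87
[262. 179.] 1026 0.087 [469. 226.] [97.2 14.4] 26.21
[278. 287.] 374 0.087 [352.2 140. ] [38.6 15.4] 59.19
[263. 291.] 229 0.087 [338.8 156. ] [24.5 14.1] 59.02
[296. 340.] 106 0.087 [299.4  89.1] [18.8 14. ] 58.35
```

View pics/w1.png

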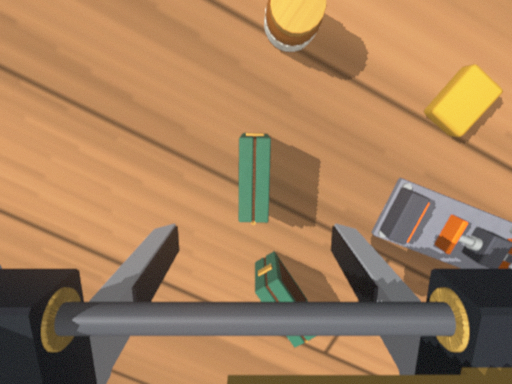

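The wrist view shows the target mould centred at (254,178), the jar at (295,15), the wax at (463,100) and the clamp's fixed jaw face near (418,220). Three sources agree on the mould position, (464.9, 234.8), with tops at 87 mm. I'll centre on it, descend and measure the jaw.

Run:
```python
from h import *
goal([.4649,.2348,.070],116.1)
im,W=cloud("wrist"); hsv=cv2.cvtColor(im,cv2.COLOR_BGR2HSV)
W=W*1000
for nm,m in (("dark",(hsv[...,1]<120)&(W[...,2]>42)&(W[...,2]<54)),("orange",(hsv[...,0]<18)&(hsv[...,1]>190)&(hsv[...,2]>120)&(W[...,2]>15)&(W[...,2]<54)),("bed",(hsv[...,1]<120)&(W[...,2]>8)&(W[...,2]<16))):
  m&=(W[...,0]>430)&(W[...,0]<600)&(W[...,1]<120)&(W[...,1]>-200)
  N,l,s,c=cv2.connectedComponentsWithStats(m.astype(np.uint8))
  for i in range(1,N):
    if s[i,4]<40: continue
    P=W[l==i]; q=cv2.minAreaRect(P[:,:2].astype(np.float32)); print(nm,c[i].round(),s[i,4],'z',np.percentile(P[:,2],[5,95]).round(1),np.round(q[0],1),np.round(q[1],1),round(q[2],2),cv2.boxPoints(q).round(1).tolist())
```

```text
heading y -63.1 shift [199.8  -1.3   0.2] spin 0.014 t 2.15 q6 1.5 F [ 0.5 -0.6  0.8] w 0.0939
dark [408. 217.] 1057 z [44.3 48.9] [504.2  27.3] [70.  28.3] 5.2 [[468.1000061035156, 38.29999923706055], [470.6000061035156, 10.100000381469727], [540.2999877929688, 16.399999618530273], [537.7999877929688, 44.599998474121094]]
dark [494. 251.] 867 z [44.1 52.4] [ 517.7 -106.7] [43.9 44. ] 6.96 [[493.29998779296875, -87.5], [498.6000061035156, -131.1999969482422], [542.2000122070312, -125.9000015258789], [536.9000244140625, -82.19999694824219]]
orange [451. 233.] 595 z [23.3 47.4] [511.2 -43.5] [47.   9.1] 6.03 [[487.3999938964844, -41.400001525878906], [488.29998779296875, -50.5], [535.0999755859375, -45.5], [534.0999755859375, -36.5]]
bed [446. 225.] 3827 z [10.3 13.2] [511.9 -50.9] [ 90.2 190.3] 5.63 [[457.70001220703125, 39.29999923706055], [476.3999938964844, -150.10000610351562], [566.0999755859375, -141.1999969482422], [547.4000244140625, 48.20000076293945]]
```

```bash
python3 -m handwheel '[[[40,-1.3,0.2],0.014,-1],[[85,-1.3,0.2],0.014,-1],[[130,-1.3,0.2],0.014,-1],[[165,-1.3,0.2],0.014,-1],[[185,-1.3,0.2],0.014,-1]]'
python3 - <<'E'
from h import *
goal([.4649,.2348,.070],116.1)
y=np.radians(95.9); ax=np.array([np.cos(y),np.sin(y)]); ay=np.array([-ax[1],ax[0]])
for n in("scene","wrist"):
  for c,s,P,_ in comps(n,(3,150,60),(18,255,255),25,.015,.055):
    P=P*1000
    if abs(P[:,0].mean()-507)<40 and -80<P[:,1].mean()<40:
      a=P[:,:2]@ax; b=P[:,:2]@ay; print(n,c.round(),s[4],P.mean(0).round(1),'ax med',np.percentile(a,[5,25,50,75,95]).round(1),'ay',np.percentile(b,[2,98]).round(1))
print('darktop ax', np.array([504.2,27.3])@ax, 'ay',np.array([504.2,27.3])@ay)
print('bed ay',np.array([511.9,-50.9])@ay,np.array([521.,-135])@ay,np.array([520.,-129])@ay)
E
```

```text
time_s: 2.65
ee_pos: [0.4639, 0.2335, 0.0826]
eef_rot: [-0.396, 1.569, -3.084]
force: [0.8, 0.4, 0.0]
grip_width: 0.094
heading y -64.04 shift [12.6 -0.8 -1.5] spin -0.0024 t 2.65 q6 1.51 F [0.8 0.4 0. ] w 0.094
scene [271. 200.] 195 [505.6  11.3  32.3] ax med [-43.4 -41.8 -40.8 -39.9 -37.6] ay [-532.6 -474. ]
scene [260. 209.] 146 [513.5 -49.1  36.5] ax med [-104.8 -103.  -101.8 -100.4  -97.3] ay [-527.7 -479.4]
wrist [417. 222.] 73 [505.   14.1  46.9] ax med [-39.3 -38.6 -37.8 -37.3 -36.6] ay [-531.7 -476.4]
wrist [451. 233.] 656 [511.6 -41.5  37.3] ax med [-98.4 -94.  -93.2 -92.7 -92.1] ay [-527.4 -481.3]
darktop ax -24.672610140830972 ay -504.3353966447711
bed ay -503.9562319598106 -504.3631752517695 -503.9852276553758
```

```bash
python3 -m handwheel '[[[6,-0.8,-1.5],0,-1],[[12.5,-0.8,-1.5],0,-1],[[12.5,-0.8,-1.5],0,-1],[[12.5,-0.8,-1.5],0,-1],[[12.5,-0.8,-1.5],0,1]]' 20
python3 -m handwheel '[[[0,0,0],0,1],[[0,0,0],0,1],[[0,0,0],0,1],[[0,0,0],0,1],[[0,0,0],0,1]]'
python3 -c "
from h import *
goal([.4649,.2348,.16],116.1)"
```

```text
time_s: 3.15
ee_pos: [0.4653, 0.235, 0.0711]
eef_rot: [-1.737, 1.57, 1.858]
force: [-0.1, 0.8, 0.3]
grip_width: 0.089
time_s: 3.65
ee_pos: [0.4654, 0.235, 0.0711]
eef_rot: [-1.699, 1.57, 1.896]
force: [0.0, 0.3, 0.4]
grip_width: 0.0495
heading y -64.04 shift [-88.9  -0.1   0.5] spin -0.0025 t 3.65 q6 1.51 F [0.  0.3 0.4] w 0.0495
```

```bash
python3 -m handwheel '[[[0,0,0],0,1],[[0,0,0],0,1],[[0,0,0],0,1],[[0,0,0],0,1],[[0,0,0],0,1]]'
python3 -m handwheel '[[[-15,0,0],0,1],[[-40,0,0],0,1],[[-70,0,0],0,1],[[-90,0,0],0,1],[[-90,0,0],0,1]]'
python3 -c "
from h import *
goal([.5078,-.0088,.16],95.9)"
```

```text
time_s: 4.15
ee_pos: [0.4653, 0.235, 0.0711]
eef_rot: [-1.538, 1.57, 2.056]
force: [-0.3, -0.6, -0.5]
grip_width: 0.0358
time_s: 4.65
ee_pos: [0.4662, 0.2353, 0.1633]
eef_rot: [-3.047, 1.567, 0.547]
force: [-0.8, 0.5, -3.1]
grip_width: 0.0355
heading y -64.04 shift [  2.9 237.7  69.5] spin 0.35 t 4.65 q6 1.51 F [-0.8  0.5 -3.1] w 0.0355
```

```bash
python3 -m handwheel '[[[0,25,7],0.06,1],[[0,60,18],0.13,1],[[0,100,29],0.2,1],[[0,140,41],0.27,1],[[0,180,53],0.35,1]]'
python3 -c "
from h import *
goal([.5078,-.0088,.16],95.9)"
```

```text
time_s: 5.15
ee_pos: [0.4968, 0.0487, 0.1614]
eef_rot: [-2.3, 1.568, 0.942]
force: [1.2, 0.5, -2.9]
grip_width: 0.0362
heading y -84.25 shift [ 1.3 58.3 -5.2] spin -0.0026 t 5.15 q6 1.49 F [ 1.2  0.5 -2.9] w 0.0362
```

```bash
python3 -m handwheel '[[[0,20,-2],0,1],[[0,45,-4],0,1],[[0,58,-5],0,1],[[0,58.3,-5.2],0,1],[[0,58.3,-5.2],0,1]]'
python3 - <<'E'
from h import *
goal([.5078,-.0088,.085],95.9)
[grab(n) for n in("scene","side","wrist")]
y=np.radians(95.9); ax=np.array([np.cos(y),np.sin(y)]); ay=np.array([-ax[1],ax[0]])
for n in("scene","side","wrist"):
  for c,s,P,_ in comps(n,(60,80,30),(90,255,255),40,.05,.25):
    P=P*1000
    if P[:,2].max()<120 or P[:,2].max()>190: continue
    T=P[P[:,2]>np.percentile(P[:,2],97)-8]; a=T[:,:2]@ax;b=T[:,:2]@ay
    print(n,c.round(),s[4],'z',np.percentile(P[:,2],[2,98]).round(1),'a',np.percentile(a,[2,98]).round(1),'b',np.percentile(b,[2,98]).round(1))
im=load('wrist')[0]; cv2.imwrite('pics/w2.png',im)
E
```

```text
time_s: 5.65
ee_pos: [0.5075, -0.0083, 0.1607]
eef_rot: [-1.909, 1.568, 1.333]
force: [0.2, -0.3, -2.8]
grip_width: 0.0361
heading y -84.25 shift [75.7  0.7 -0.2] spin -0.0027 t 5.65 q6 1.38 F [ 0.2 -0.3 -2.8] w 0.0361
scene [263. 166.] 717 z [ 67.5 175.7] a [-81.8 -46.6] b [-551.2 -453.2]
side [235. 183.] 488 z [ 95.1 176.2] a [-74.2 -40.4] b [-549.2 -454.2]
wrist [273. 232.] 3944 z [173.5 176.1] a [-77.2 -62.4] b [-551.6 -480.4]
wrist [236. 233.] 3976 z [173.5 176.1] a [-57.8 -42.9] b [-551.3 -480.4]
wrist [238. 337.] 55 z [173.5 175.7] a [-56.7 -43.6] b [-456.4 -453.4]
wrist [271. 336.] 49 z [173.5 175.8] a [-76. -63.] b [-456.3 -454.4]
```

View pics/w2.png

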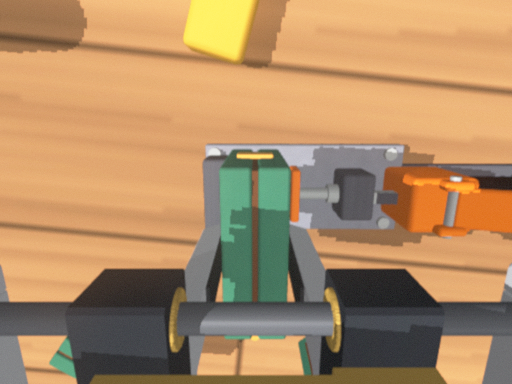

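```bash
python3 -m handwheel '[[[10,0,-1.9],0,1],[[25,0,-1.9],0,1],[[40,0,-1.9],0,1],[[55,0,-1.9],0,1],[[66,0,-1.9],0,1]]'
python3 -m handwheel '[[[2,0,0],0,1],[[4,0,0],0,1],[[6,0,0],0,1],[[7.5,0,0],0,1],[[8.5,0,0],0,1]]'
python3 -c "
from h import *
goal([.5094,-.0081,.083],95.9)"
```

```text
time_s: 6.3
ee_pos: [0.5092, -0.007, 0.0936]
eef_rot: [-1.71, 1.568, 1.534]
force: [0.5, -0.0, -1.5]
grip_width: 0.0357
time_s: 6.8
ee_pos: [0.5094, -0.007, 0.0853]
eef_rot: [-1.947, 1.568, 1.297]
force: [0.2, -0.4, -2.6]
grip_width: 0.0359
heading y -84.15 shift [2.3 1.1 0.1] spin -0.0009 t 6.8 q6 1.38 F [ 0.2 -0.4 -2.6] w 0.0359
```

```bash
python3 -m handwheel '[[[0.7,1,0],0,1],[[1.3,1,0],0,1],[[2,1,0],0,1],[[2.5,1,0],0,1],[[2.5,1,0],0,1]]'
```

```text
time_s: 7.3
ee_pos: [0.5096, -0.008, 0.0831]
eef_rot: [-2.114, 1.568, 1.13]
force: [-1.3, 1.0, 2.5]
grip_width: 0.0358
```

```bash
python3 -m handwheel '[[[0,0,0],0,0.1],[[0,0,0],0,0],[[0,0,0],0,-0.3],[[0,0,0],0,-1],[[0,0,0],0,-1]]'
python3 -m handwheel '[[[0,0,0],0,-1],[[0,0,0],0,-1],[[0,0,0],0,-1],[[-20,0,0],0,-1],[[-40,0,0],0,-1]]'
python3 -m handwheel '[[[-40,0,0],0,-1],[[-80,0,0],0,-1],[[-100,0,0],0,-1],[[-100,0,0],0,-1],[[-100,0,0],0,-1]]'
python3 - <<'E'
from h import *
[grab(n) for n in("scene","side","wrist")]
y=np.radians(95.9); ax=np.array([np.cos(y),np.sin(y)]); ay=np.array([-ax[1],ax[0]])
for n in("scene","side","wrist"):
  for c,s,P,_ in comps(n,(60,80,30),(90,255,255),40,.015,.25):
    P=P*1000
    if abs(P[:,1].mean())>45 or P[:,0].mean()<450 : continue
    T=P[P[:,2]>90]; a=T[:,:2]@ax;b=T[:,:2]@ay
    q=cv2.minAreaRect(T[:,:2].astype(np.float32))
    print(n,c.round(),s[4],'z',np.percentile(P[:,2],[2,98]).round(1),'a',np.percentile(a,[2,98]).round(1),'b',np.percentile(b,[2,98]).round(1),np.round(q[1]),round(q[2],1))
  for c,s,P,_ in comps(n,(3,150,60),(18,255,255),25,.015,.055):
    P=P*1000
    if abs(P[:,0].mean()-507)<40 and -90<P[:,1].mean()<40:
      a=P[:,:2]@ax; print(n,'orange',c.round(),s[4],'a',np.percentile(a,[5,50,95]).round(1),'z',P[:,2].max().round())
a=cv2.resize(load('scene')[0][150:290,170:330],(480,420)); b=cv2.resize(load('side')[0][140:260,190:310],(300,300))
cv2.imwrite('pics/p3.png',np.hstack([a,cv2.copyMakeBorder(b,0,120,0,0,0)]))
goal([.53,-.26,.16],96)
E
```

```text
time_s: 7.8
ee_pos: [0.5096, -0.008, 0.0831]
eef_rot: [-2.087, 1.568, 1.156]
force: [-0.4, -0.1, 0.8]
grip_width: 0.0672
time_s: 8.3
ee_pos: [0.5092, -0.0081, 0.1233]
eef_rot: [-1.563, 1.568, 1.68]
force: [0.3, 0.1, 0.6]
grip_width: 0.094
time_s: 8.8
ee_pos: [0.509, -0.0083, 0.2226]
eef_rot: [-1.393, 1.568, 1.851]
force: [0.1, 0.1, -0.7]
grip_width: 0.0941
scene [270. 192.] 525 z [18.1 98.7] a [-82. -49.] b [-552.3 -458.6] [100.  37.] 4.6
scene orange [260. 209.] 170 a [-104.5 -101.1  -78.7] z 49.0
side [234. 204.] 503 z [19.3 98.9] a [-74.8 -40.2] b [-550.9 -455.6] [100.  39.] 6.8
side orange [226. 214.] 43 a [-43.4 -42.  -37.1] z 55.0
wrist [245. 190.] 1489 z [95.5 98.4] a [-57.8 -43.8] b [-552.2 -459.6] [98. 15.] 5.7
wrist [265. 190.] 1506 z [95.5 98.2] a [-76.9 -62.5] b [-552.  -459.1] [97. 15.] 5.5
wrist orange [235. 182.] 106 a [-39.  -37.9 -36.9] z 49.0
wrist orange [287. 181.] 335 a [-100.1  -96.3  -93.1] z 49.0
heading y -84.15 shift [ 61.1 252.7   4.4] spin -0.0027 t 8.95 q6 1.38 F [-0.1 -1.  -0.3] w 0.0941
```

View pics/p3.png

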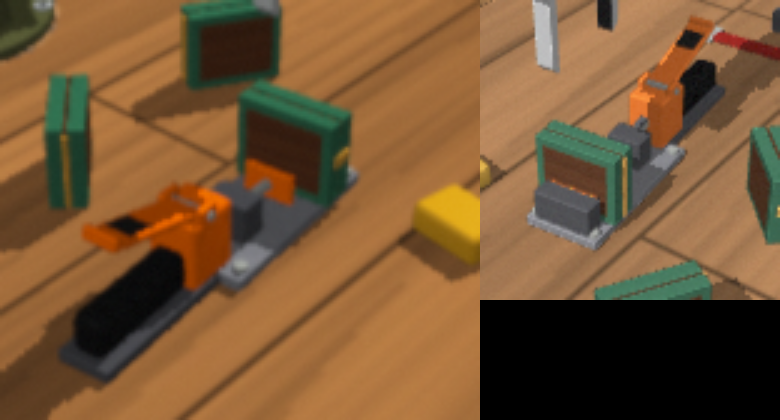

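The mould stands on the bed, square against the fixed jaw with about a 4 mm gap, and is released. Scene crop: the sliding pad at (268,180) is clear of it and the trigger patch is at (125,228). Next I'll locate the patch.

Run:
```python
from h import *
y=np.radians(95.9); ax=np.array([np.cos(y),np.sin(y)]); ay=np.array([-ax[1],ax[0]])
for n in("scene","side"):
  im,W=cloud(n); W=W*1000; hsv=cv2.cvtColor(im,cv2.COLOR_BGR2HSV)
  a=W[...,:2]@ax; b=W[...,:2]@ay
  reg=(abs(b+504)<30)&(a<-150)&(a>-400)&(W[...,2]>55)
  d=reg&(hsv[...,2]<80)&(W[...,2]>85); o=reg&(hsv[...,1]>190)&(hsv[...,2]>110)
  print(n,'patch',d.sum(),'a',np.percentile(a[d],[3,50,97]).round(1),'b',np.percentile(b[d],[3,50,97]).round(1),'z',np.percentile(W[...,2][d],[3,50,97]).round(1))
  for s in range(-350,-150,20):
    k=(o|d)&(a>=s)&(a<s+20)
    if k.sum()>3: print(s+10,k.sum(),'z',np.percentile(W[...,2][k],[5,50,95]).round(1),'b',np.percentile(b[k],[5,95]).round(1))
goal((ax*-298+ay*-504.2).tolist()+[160],96)
print(ax*-298+ay*-504.2)
```

```text
scene patch 108 a [-312.6 -152.5 -150.2] b [-531.3 -504.1 -477.1] z [103.  340.4 348.8]
-340 65 z [108.6 114.8 119.9] b [-517.9 -488.3]
-320 45 z [104.8 110.5 118.6] b [-518.8 -489.2]
-300 53 z [100.2 105.1 108.3] b [-518.6 -492.6]
-280 55 z [ 93.7  98.9 102.9] b [-518.9 -491.1]
-260 55 z [88.8 93.5 96.4] b [-518.3 -490.2]
-240 174 z [56.8 75.5 89.7] b [-525.8 -489.2]
-220 89 z [58.3 79.  88.2] b [-526.7 -484. ]
-200 81 z [58.6 77.4 79.5] b [-526.3 -485.2]
-160 60 z [339.4 343.2 348.9] b [-531.5 -477. ]
side patch 50 a [-310.7 -297.2 -282.4] b [-514.5 -504.6 -492.4] z [101.6 105.8 109.8]
-320 52 z [108.4 112.  118.5] b [-516.1 -489.5]
-300 45 z [103.1 106.1 109.6] b [-514.6 -487.7]
-280 49 z [ 96.3 100.4 104.4] b [-515.5 -487.8]
-260 53 z [90.8 93.7 98. ] b [-516.5 -487.6]
-240 58 z [66.  88.  91.6] b [-516.  -479.9]
-220 67 z [58.1 83.1 88.6] b [-521.7 -479.6]
-200 119 z [57.  76.4 80.3] b [-520.8 -479.6]
-180 48 z [56.8 67.4 77.2] b [-522.8 -484.5]
heading y -84.15 shift [-161780.5  297020.1 -503598.6] spin -0.0027 t 8.95 q6 1.38 F [-0.1 -1.  -0.3] w 0.0941
[ 532.16133635 -244.59344245]
```

Patch: centre about (532.2,-244.6), height 105 mm at clamp x -258, matching the description. Paddle slope is about 0.29 rad.

```bash
python3 -m handwheel '[[[0,40,0],-0.13,1],[[0,85,0],-0.26,1],[[0,130,0],-0.39,1],[[0,175,0],-0.52,1],[[0,215,0],-0.65,1]]' 15
python3 -m handwheel '[[[0,0,0],-0.13,1],[[0,0,0],-0.26,1],[[0,0,0],-0.39,1],[[0,0,0],-0.52,1],[[0,0,0],-0.65,1]]'
python3 -c "
from h import *
goal([.533,-.2525,.145],5.9)"
```

```text
time_s: 9.45
ee_pos: [0.5303, -0.2242, 0.22]
eef_rot: [-1.428, 1.565, 2.471]
force: [1.0, 0.0, 0.4]
grip_width: 0.0576
time_s: 9.95
ee_pos: [0.53, -0.2241, 0.2187]
eef_rot: [-2.027, 1.564, 2.527]
force: [-0.7, -0.1, 0.1]
grip_width: 0.0172
heading y -9.08 shift [73.5  7.9 27.8] spin -0.2615 t 9.95 q6 -0.31 F [-0.7 -0.1  0.1] w 0.0172
```

```bash
python3 -m handwheel '[[[10,7.9,27.8],-0.13,1],[[30,7.9,27.8],-0.261,1],[[50,7.9,27.8],-0.261,1],[[70,7.9,27.8],-0.261,1],[[73,7.9,27.8],-0.261,1]]'
python3 - <<'E'
from h import *
R=goal([.533,-.2525,.121],5.9); print('tool x',R[:,0].round(4))
im,d,ci=grab("side"); im2=grab("scene")[0]
cv2.imwrite('pics/t4.png',np.hstack([cv2.resize(im[60:230,220:380],(400,425)),cv2.resize(im2[130:300,160:320],(400,425))]))
E
```

```text
time_s: 10.45
ee_pos: [0.5318, -0.2519, 0.1422]
eef_rot: [-2.24, 1.558, 2.575]
force: [-0.3, 0.9, -0.0]
grip_width: 0.0003
heading y 5.87 shift [21.1  1.4  0.9] spin -0.0006 t 10.45 q6 -0.61 F [-0.3  0.9 -0. ] w 0.0003
tool x [-0.0107  0.0068 -0.9999]
```

View pics/t4.png

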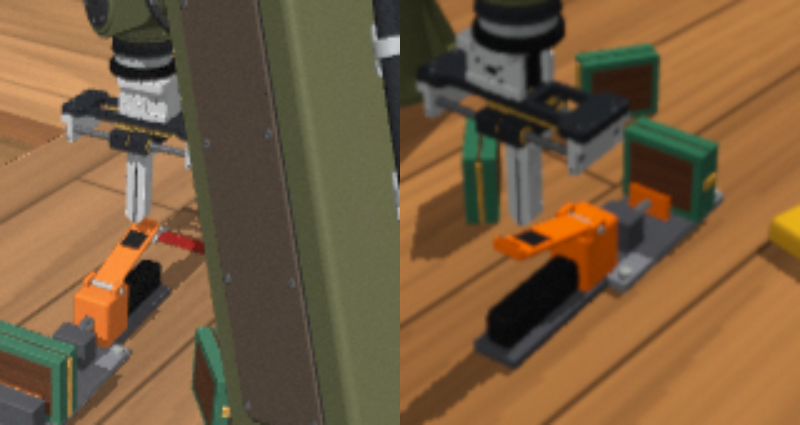

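```bash
python3 -m handwheel '[[[10,1,1],0,1],[[18,1,1],0,1],[[26,1,1],0,1],[[34,1,1],0,1],[[42,1,1],0,1]]'
python3 -m handwheel '[[[5,0,0],0,1],[[9,0,0],0,1],[[12,0,0],0,1],[[13,0,0],0,1],[[13,0,0],0,1]]'
python3 -c "
from h import *
goal([.533,-.2525,.086],5.9)"
```

```text
time_s: 11.05
ee_pos: [0.5338, -0.2533, 0.1026]
eef_rot: [-2.25, 1.563, 2.565]
force: [0.7, -2.4, 4.4]
grip_width: 0.0004
time_s: 11.55
ee_pos: [0.5337, -0.2534, 0.0897]
eef_rot: [-2.249, 1.563, 2.565]
force: [-0.2, -1.8, 3.3]
grip_width: 0.0007
heading y 5.87 shift [ 3.7 -0.6 -0.9] spin -0.0006 t 11.55 q6 -0.61 F [-0.2 -1.8  3.3] w 0.0007
```

```bash
python3 -m handwheel '[[[1.2,0,0],0,1],[[2.4,0,0],0,1],[[3.6,0,0],0,1],[[3.6,0,0],0,1],[[3.6,0,0],0,1]]'
cat > j.py <<'E'
from h import *
y=np.radians(95.9); ax=np.array([np.cos(y),np.sin(y)]); ay=np.array([-ax[1],ax[0]])
def jaw():
  grab("scene"); im,W=cloud("scene"); W=W*1000; hsv=cv2.cvtColor(im,cv2.COLOR_BGR2HSV); a=W[...,:2]@ax; b=W[...,:2]@ay; z=W[...,2]
  o=(abs(b+504)<32)&(hsv[...,0]<20)&(hsv[...,1]>150)&(hsv[...,2]>60)&(z>15)&(z<56)&(a>-120)&(a<-50)
  k=(abs(b+504)<15)&(hsv[...,1]<110)&(z>40)&(z<62)&(a>-200)&(a<-85)   # jaw block top
  g=(abs(b+504)<60)&(hsv[...,0]>60)&(hsv[...,0]<90)&(hsv[...,1]>80)&(z>92)&(z<104)&(a>-110)&(a<-20)
  p=(abs(b+504)<14)&(a>-320)&(a<-285)&(z>60)&(z<125)
  f=lambda v,m:np.percentile(v[m],[5,25,50,75,95]).round(1) if m.sum()>4 else None
  print('pad a',f(a,o),o.sum(),'block',f(a,k),k.sum(),'mould',f(a,g),'paddle z',f(z,p))
if __name__=='__main__': jaw(); goal([.533,-.2525,.086],5.9)
E
python3 j.py
```

```text
time_s: 12.05
ee_pos: [0.5337, -0.2532, 0.086]
eef_rot: [-2.265, 1.563, 2.55]
force: [-0.6, -0.8, 3.8]
grip_width: 0.0003
pad a [-95.4 -93.3 -91.7 -89.1 -78.5] 177 block [-162.1 -158.9 -151.6 -142.9 -135.3] 90 mould [-80.1 -76.5 -67.8 -57.  -50.2] paddle z [ 68.8  75.   94.6 109.  121.6]
heading y 5.87 shift [ 0.  -0.7 -0.8] spin -0.0005 t 12.1 q6 -0.61 F [ 0.5 -1.2  2.7] w 0.0006
```

```bash
python3 -m handwheel '[[[-8,0,0],0,1],[[-17,0,0],0,1],[[-26,0,0],0,1],[[-36,0,0],0,1],[[-44,-0.5,-0.8],0,1]]'
python3 j.py
```

```text
time_s: 12.6
ee_pos: [0.5335, -0.2527, 0.1312]
eef_rot: [-2.273, 1.564, 2.542]
force: [-0.8, -1.1, -0.1]
grip_width: 0.0002
pad a [-94.9 -93.4 -91.9 -88.9 -79. ] 172 block [-163.  -159.9 -151.8 -141.7 -134.5] 86 mould [-80.1 -75.6 -66.6 -56.9 -49.7] paddle z [101.9 105.  107.9 110.5 121.2]
heading y 5.87 shift [46.3 -0.7 -0.2] spin -0.0005 t 12.65 q6 -0.61 F [0.4 1.3 1.6] w 0.0005
```

```bash
python3 -m handwheel '[[[9,0,0],0,1],[[18,0,0],0,1],[[27,0,0],0,1],[[35,0,0],0,1],[[41,0,0],0,1]]'
python3 -m handwheel '[[[1,0,0],0,1],[[2.5,0,0],0,1],[[4,0,0],0,1],[[4,0,0],0,1],[[4,0,0],0,1]]'
python3 j.py
python3 -m handwheel '[[[-8,0,0],0,1],[[-17,0,0],0,1],[[-26,0,0],0,1],[[-36,0,0],0,1],[[-45,0,0],0,1]]'
python3 j.py
```

```text
time_s: 13.15
ee_pos: [0.5336, -0.253, 0.0905]
eef_rot: [-2.242, 1.565, 2.573]
force: [-1.4, -3.4, 5.0]
grip_width: 0.0006
time_s: 13.65
ee_pos: [0.5335, -0.2528, 0.0865]
eef_rot: [-2.256, 1.565, 2.558]
force: [-0.7, 0.3, 4.0]
grip_width: 0.0006
pad a [-89.4 -87.6 -86.  -83.  -78.1] 177 block [-160.5 -154.2 -147.6 -137.6 -129.7] 103 mould [-80.7 -76.4 -67.6 -57.1 -50.1] paddle z [ 69.4  75.4  93.6 109.4 121.5]
heading y 5.87 shift [ 0.5 -0.5 -0.4] spin -0.0006 t 13.7 q6 -0.61 F [-0.1  0.1  3.9] w 0.0006
time_s: 14.2
ee_pos: [0.5339, -0.253, 0.1326]
eef_rot: [-2.258, 1.565, 2.557]
force: [-0.3, -0.5, -0.0]
grip_width: 0.0007
pad a [-89.5 -87.5 -86.  -83.3 -78.5] 174 block [-160.8 -155.1 -147.1 -137.8 -129.9] 101 mould [-80.5 -75.5 -67.1 -57.2 -50.5] paddle z [100.7 103.8 106.3 109.5 122. ]
heading y 5.87 shift [48.1 -1.2 -0.8] spin -0.0006 t 14.25 q6 -0.61 F [0.9 0.7 1.4] w 0.0008
```

```bash
python3 -m handwheel '[[[9,-1,-0.7],0,1],[[18,-1,-0.7],0,1],[[27,-1,-0.7],0,1],[[36,-1,-0.7],0,1],[[42,-1,-0.7],0,1]]'
python3 -m handwheel '[[[1,0,0],0,1],[[2.5,0,0],0,1],[[4,0,0],0,1],[[4,0,0],0,1],[[4,0,0],0,1]]'
python3 j.py
python3 -m handwheel '[[[-8,0,0],0,1],[[-17,0,0],0,1],[[-26,0,0],0,1],[[-36,0,0],0,1],[[-45,0,0],0,1]]'
python3 j.py
```

```text
time_s: 14.75
ee_pos: [0.5331, -0.253, 0.0911]
eef_rot: [-2.156, 1.567, 2.659]
force: [-0.9, -3.0, 7.2]
grip_width: 0.0004
time_s: 15.25
ee_pos: [0.5331, -0.2529, 0.0867]
eef_rot: [-2.203, 1.567, 2.612]
force: [-0.9, -0.2, 5.5]
grip_width: 0.0007
pad a [-87.3 -85.5 -83.9 -80.9 -76.4] 174 block [-159.9 -149.9 -143.9 -133.5 -122.2] 110 mould [-78.3 -74.  -64.7 -54.9 -48. ] paddle z [ 69.9  75.1  93.3 108.1 121.4]
heading y 5.86 shift [ 0.6 -0.  -0.4] spin -0.0007 t 15.3 q6 -0.61 F [ 0.3 -0.7  5.6] w 0.0001
time_s: 15.8
ee_pos: [0.5332, -0.253, 0.1326]
eef_rot: [-2.2, 1.567, 2.615]
force: [0.1, -0.3, -0.8]
grip_width: 0.0004
pad a [-87.6 -85.3 -83.8 -81.2 -75.3] 176 block [-159.7 -152.2 -145.4 -134.8 -126.7] 104 mould [-78.4 -73.9 -64.9 -55.5 -47.5] paddle z [101.5 104.4 107.7 110.4 123.6]
heading y 5.86 shift [48.1 -0.6 -0.8] spin -0.0007 t 15.85 q6 -0.61 F [ 0.  -0.4  1.3] w 0.0002
```

```bash
python3 -m handwheel '[[[9,-0.6,-0.7],0,1],[[18,-0.6,-0.7],0,1],[[27,-0.6,-0.7],0,1],[[36,-0.6,-0.7],0,1],[[42,-0.6,-0.7],0,1]]'
python3 -m handwheel '[[[1,0,0],0,1],[[2.5,0,0],0,1],[[4,0,0],0,1],[[4,0,0],0,1],[[4,0,0],0,1]]'
python3 j.py
python3 -m handwheel '[[[-8,0,0],0,1],[[-17,0,0],0,1],[[-26,0,0],0,1],[[-36,0,0],0,1],[[-45,0,0],0,1]]'
python3 j.py
```

```text
time_s: 16.35
ee_pos: [0.5332, -0.2533, 0.0914]
eef_rot: [-1.091, 1.57, -2.559]
force: [-0.3, -3.1, 10.2]
grip_width: 0.0007
time_s: 16.85
ee_pos: [0.5332, -0.2532, 0.0869]
eef_rot: [-1.449, 1.57, -2.918]
force: [0.3, 0.1, 8.2]
grip_width: 0.0005
pad a [-87.6 -85.3 -83.6 -81.1 -75.8] 169 block [-159.5 -145.7 -140.4 -128.9 -118.7] 115 mould [-77.8 -74.4 -65.1 -55.1 -48. ] paddle z [ 70.3  75.   93.5 109.3 122.2]
heading y 5.85 shift [ 0.9 -0.1 -0.7] spin -0.0009 t 16.9 q6 -0.61 F [-1.5  0.9  8.7] w 0.0007
time_s: 17.4
ee_pos: [0.5331, -0.2532, 0.1327]
eef_rot: [-1.473, 1.57, -2.942]
force: [-0.4, 0.0, -0.1]
grip_width: 0.0004
pad a [-87.7 -85.5 -83.9 -80.9 -76.7] 169 block [-159.9 -147.  -142.1 -129.9 -121.7] 114 mould [-77.9 -74.3 -64.9 -54.4 -48. ] paddle z [100.4 103.7 107.  109.5 122.6]
heading y 5.85 shift [48.2 -0.6 -1.1] spin -0.0009 t 17.45 q6 -0.61 F [-1.1  0.1  2. ] w 0.0004
```

```bash
python3 -m handwheel '[[[9,-0.6,-1],0,1],[[18,-0.6,-1],0,1],[[27,-0.6,-1],0,1],[[36,-0.6,-1],0,1],[[42,-0.6,-1],0,1]]'
python3 -m handwheel '[[[1,0,0],0,1],[[2.5,0,0],0,1],[[4,0,0],0,1],[[4,0,0],0,1],[[4,0,0],0,1]]'
python3 -m handwheel '[[[0,0,0],0,1],[[0,0,0],0,1],[[0,0,0],0,1],[[0,0,0],0,1],[[0,0,0],0,1]]'
python3 j.py
python3 -m handwheel '[[[-8,0,0],0,1],[[-17,0,0],0,1],[[-26,0,0],0,1],[[-36,0,0],0,1],[[-45,0,0],0,1]]'
python3 -m handwheel '[[[-30,0,0],0,1],[[-60,0,0],0,1],[[-90,0,0],0,1],[[-120,0,0],0,1],[[-120,0,0],0,1]]'
python3 - <<'E'
from j import *
jaw(); grab("side"); grab("wrist"); goal([.533,-.2525,.25],5.9)
im=load('scene')[0]; w=load('wrist')[0]
cv2.imwrite('pics/c5.png',np.hstack([cv2.resize(im[170:270,200:320],(480,400)),cv2.resize(w,(320,240)) if 0 else cv2.copyMakeBorder(cv2.resize(w,(320,240)),0,160,0,0,0)]))
E
```

```text
time_s: 17.95
ee_pos: [0.5333, -0.2536, 0.0918]
eef_rot: [0.472, 1.567, -0.997]
force: [-1.5, -4.3, 11.6]
grip_width: 0.0005
time_s: 18.45
ee_pos: [0.5333, -0.2537, 0.0877]
eef_rot: [0.494, 1.567, -0.975]
force: [-2.9, 0.7, 11.4]
grip_width: 0.0005
time_s: 18.95
ee_pos: [0.5333, -0.2537, 0.0875]
eef_rot: [0.5, 1.567, -0.969]
force: [-2.6, 0.8, 11.9]
grip_width: 0.0005
pad a [-88.2 -85.7 -83.6 -80.1 -75.5] 163 block [-159.5 -144.5 -136.8 -124.7 -116.6] 122 mould [-77.9 -74.  -65.1 -55.  -47.9] paddle z [ 71.   76.2  95.1 110.5 121.7]
heading y 5.84 shift [ 1.5 -0.2 -1.2] spin -0.0011 t 19.0 q6 -0.61 F [-2.7  1.5 11.6] w 0.0008
time_s: 19.5
ee_pos: [0.5332, -0.2535, 0.1331]
eef_rot: [0.475, 1.567, -0.994]
force: [-0.4, 0.2, 1.2]
grip_width: 0.0003
time_s: 20.0
ee_pos: [0.5338, -0.2536, 0.2577]
eef_rot: [0.784, 1.561, -0.685]
force: [0.1, -0.2, -0.1]
grip_width: 0.0004
pad a [-87.5 -85.5 -84.  -81.2 -76.7] 156 block [-159.2 -145.  -136.6 -125.7 -116.8] 115 mould [-77.7 -73.4 -64.7 -54.9 -48.4] paddle z [ 99.4 102.9 106.3 108.5 110.7]
heading y 5.84 shift [ 2.3  0.4 -0.5] spin -0.0011 t 20.15 q6 -0.61 F [-0.9  0.9 -0. ] w 0.0005
```

View pics/c5.png

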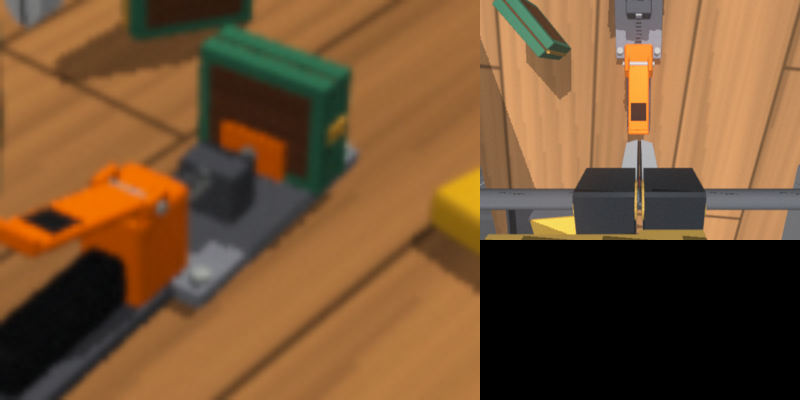

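The crop shows the pad (255,150) bearing on the mould, the shank nearly gone into the jaw block (215,180), and the trigger back up (paddle 106 mm). Effort at 33 mm went 4, 4, 5.5, 8.5, 11.7 N, so the held grip is about 17 N. One last check from the side view, then I hand in.

Run:
```python
from j import *
for c,s,P,_ in comps("side",(60,80,30),(90,255,255),40,.015,.25):
    P=P*1000
    if abs(P[:,1].mean())<45 and P[:,0].mean()>450:
        T=P[P[:,2]>92]; print('mould side z',np.percentile(P[:,2],[2,98]).round(1),'a',np.percentile(T[:,:2]@ax,[2,98]).round(1),'b',np.percentile(T[:,:2]@ay,[2,98]).round(1))
o=get_obs(); print(o['time_s'],np.round(o['force'],1))
hand_in()
```

```text
mould side z [20.2 99.1] a [-73.1 -38.5] b [-551.  -455.8]
20.15 [-0.9  0.9 -0. ]
the job is handed in; nothing more can be done
```

The mould is clamped and the job is handed in, at about 20 s of the 67 s allowed. I took the shut green mould farthest to the robot's left and stood it on the bed, with about 3–4 mm of gap to the fixed jaw. After letting go, I squeezed the trigger five full strokes and let it spring back each time.

- **Grip:** effort at about 33 mm went 4, 4, 5.5, 8.5 and 11.7 N, which puts the held force at about 17 N, within the firm range of 12 to 28 N. The jaw positions in the depth images give 11–16 mm of shank compression, or 14–20 N. These estimates differ, but all are within the range. The highest force reading I saw on the trigger was 11.9 N, so it was not forced against its stop.
- **Mould:** the pad pushed it about 2 mm, after which it stopped moving. It stands upright with its top at 98–99 mm. It is centred on the jaw to within about 2 mm, the limit of the calibration. I did not see the final contact with the fixed jaw directly; I take it as home because the mould stopped while the force kept rising.
- **At hand-in:** the trigger was up (patch about 106 mm) and the gripper was about 25 cm above the bench, touching nothing. The arm never went near the jar, wax block or hive tool.

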